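# Hang the gap gauge and hold the tweezers at its mark

### The job

Check the sprung tweezers clamped in the stand: drape the saddle-shaped gap gauge over the steel bar between the two red collars and let go of it, hanging straight, then squeeze the tweezers by their blue finger grips until the gap between the tips is as wide as the green band on the gauge (12 mm), never letting the tips touch. Finish still squeezing, with the tips held steady at that gap for the reading and the gauge still hanging on the bar; leave the beaker and the amber bottle where they are.

Things in the scene. Friction and masses are not known exactly. Their poses are not given: they have to be found in the camera images.
- gauge: Loose gap gauge, 40 x 38 x 106 mm high, 0.14 kg: two steel legs, white bridge, orange tab on top; stands on its legs. Origin at the centre of its feet, z up. The slot between the legs runs along its x, 22 mm wide, open below and at both ends, ending in a V under the bridge. Half round it is the same. A green band 12 mm wide on the bridge marks the tip gap. It hangs stably.
- gauge_grip (a point): Centre of the grip area of the gauge's orange tab, 86 mm above the feet. The tab is 24 mm wide along the gauge's x, 8 mm thick along y, and stands from 60 to 106 mm above the feet; the white bridge below it (50 to 60 mm) reaches 20 mm each way in x and 19 mm in y.
- gauge_seat (a point): Point in the gauge's slot, 43 mm above the feet and on the gauge's centre line, that coincides with the axis of the bar when the gauge is seated. Axes as the gauge's.
- bar_mid (a point): Middle of the stand's horizontal steel bar (12 mm diameter), on its axis, 85 mm above the desk; the stand is fixed. x runs along the bar, y horizontally away from the tweezers, z up. Red collars (20 mm diameter) begin 30 mm each side; posts at 60 mm, up to 94 mm above the desk. The tweezer tips end 27 mm from the bar's axis on the -y side, 108 mm above the desk.
- leg_near: Tweezers leg nearer the robot: steel strip, 120 mm from hinge to tip, level, 108 mm above the desk; origin on its hinge in the blue clamp (clamp top 120 mm above the desk), +y towards the tip. Springs outward, 5 N m/rad (about 5 N at the finger grips at the 12 mm gap); swings 0.11 rad inward, where the tips meet.
- leg_far: Tweezers leg farther from the robot, mirror image of the other.
- grip_near (a point): Centre of the outer face of the blue ribbed finger grip (32 mm along the leg, 12 mm high) on the near leg, 62 mm from the hinge, 58 mm short of the tip, 108 mm above the desk. Free, the two outer faces are 39 mm apart; the tip gap shrinks 1.9 mm per 1 mm that they are squeezed together. Below is only the stand's base plate (top 12 mm above the desk).
- grip_far (a point): The same on the far leg.
- tip_near (a point): Inner face of the near leg's tip. The tip gap is the distance from tip_near to tip_far: 26 mm free.
- tip_far (a point): Inner face of the far leg's tip.
- beaker: Beaker, 72 mm across, 90 mm high, bystander. Origin at the centre of its underside.
- amber_bottle: Amber bottle with blue cap, 72 mm across, 148 mm high, bystander. Origin at the centre of its underside.

How it is judged:
On the way, in this order (a step that is already met when the one before it is completed fails the run):
1. the gauge hangs seated over the bar between the collars, let go (x of gauge_seat in the frame of bar_mid between -0.013 and 0.013 m and y of gauge_seat in the frame of bar_mid between -0.005 and 0.005 m and z of gauge_seat in the frame of bar_mid between -0.004 and 0.004 m and angle between gauge's own z axis and vertical below 0.2 rad and angle between the x axis of gauge and the x axis of bar_mid, either way round below 0.3 rad and contact force between the fingers and gauge below 0.05 N and linear speed of gauge below 0.03 m/s), for 0.2 s.
2. the tweezers are squeezed to the marked gap and held there (distance between tip_near and tip_far between 0.0095 and 0.0145 m and contact force between the fingers and leg_near above 1 N and contact force between the fingers and leg_far above 1 N and angular speed of each of leg_near, leg_far below 0.1 rad/s), for 1 s.
At the end, for the whole second after the job is handed in: Fingers press both tweezer legs (over 1 N each); tip gap 12 mm within 2.5 mm, steady; gauge, untouched by the fingers, hangs seated on the bar between the collars (4 mm in height, 5 mm across, 13 mm along from the middle, upright within 0.2 rad, along the bar within 0.3 rad) (all of step 1 and all of step 2); the arm keeps its last pose, push and grip.
It fails at once if the tweezer tips are squeezed together (gap under 1.5 mm) (distance between tip_near and tip_far below 0.0015 m).
It fails at once if the beaker is displaced by more than 30 mm (distance of beaker from where it was at the start of the episode above 0.03 m).
It fails at once if the amber bottle is displaced by more than 30 mm (distance of amber_bottle from where it was at the start of the episode above 0.03 m).
It also fails if it takes over 51 s, if anything falls off the work surface, if the arm or the gripper's body presses on something with over 40 N, if the wrist force passes 120 N, or if a joint passes its speed limit or range.

### The arm

A 6-joint arm with a two-finger parallel gripper is mounted at the origin on a cart in front of the work surface, level with it; the furniture and walls round the work are solid. World frame = base frame: x ahead of the robot, y to its left, z up, the work surface at z = 0. Lengths are in m, angles in rad, forces in N, time in s.
With the tool pointing down it reaches from about 0.35 to 0.925 m from the base axis. Payload 6.4 kg.
Tool frame: the origin (TCP) lies on the front face of the gripper's body, between the roots of the fingers; the fingertips stand 73 mm ahead of it and the grasp point (between the pads) lies 54 mm ahead of it (ctrl.finger_overhang is the distance from the TCP to the fingertips, in m); z points along the fingers, y is the line along which they close (so a half turn about z gives the same grasp; the last joint's range is limited). The gripper opens to 85 mm and grips with 20 to 120 N. Pads are 22 mm wide; open, the fingers measure 114 mm over their backs; the gripper's body (76 mm by 85 mm) begins 54 mm behind the grasp point. The pads swing forward as they close: fully open they stand 13 mm farther back than shut.
Start: joints at [-1.337, 0.245, 1.558, -0, 1.339, -0.174], TCP at [0.258, -0.597, 0.304] pointing down, gripper open.
Joint ranges: [-3.13, 3.13], [-1.02, 2.26], [0.13, 2.54], [-0.95, 4.09], [0.21, 2.88], [-2.74, 2.74]. Speed limits (rad/s): [2.57, 2.57, 3.14, 3.14, 3.14, 3.14].

### API

Orientations are given as a 3x3 rotation matrix whose columns are the frame's x, y, z axes.
In Python, from bench import sensors, optics, ticket, ctrl gives the robot as it stands.
- The arm moves only by the tool carry_out, never from a script. Its argument "commands" is a list of rows, each an object of numbers: "tx", "ty", "tz": the shift along the tool's x, y, z in m; "yaw": the turn about the tool's z in degrees. A call has 1 to 10 rows; each row shifts and turns the commanded pose from where the row before left it, along the tool's axes as they then stand; what a row does not reach is not made up. A row lasts 1/12 s, in which the tool goes at most 41.7 mm and 7.16 degrees, less where a joint would pass 70% of its speed; a pose out of reach is approached as far as the arm can. A call with a gripper value outside its range is refused whole. "jaw" is the opening, from 0 (shut) to 1 (fully open), set as the call begins (left out, the last holds). The fingers move at their own pace and stop on an object; the grip force is fixed at half the most. Time passes only in rows, so rows that do not move let the fingers close. It gives the time, the measured TCP pose, the force, the opening and the grip force at its end, in the units of the state.
- sensors.get_state(): the state, without advancing time (a new reading comes with each control period).
- optics.grab_frame(name): name is "side" or "top"; returns the picture (384x512x3 uint8, blue, green, red); there is no depth.
- optics.camera_model(name): a dict with "camera_matrix" (3x3 intrinsics, pixels), "camera_from_world" (4x4, takes a point from world to camera coordinates). Camera axes: x right, y down, z forward; pixel columns grow to the right and rows downward; lengths in m; the calibration is good to about 2 mm. A picture is of the moment at which its call begins. camera_model takes no time and is no camera call.
- ticket.finish_job(): hands the job in; it is judged then, once.
Trained networks look in the newest picture that a camera, given by its name, has taken for a name from the list of things; names that differ only in an ending like _2 or _b are one class to them, and where a whole thing is asked for, a point or a joint stands for the part that bears it (a point fixed in the world has none). Each returns a list of dicts, best first, with "score" (0 to 1); they miss things now and then, are a little off and sometimes report something else, mostly with a low value. They report only what shows in the picture. A call takes as long as a camera call.
- optics.spot_in(camera, thing): "xyz" ([x, y, z] in m, in world coordinates, good to about 4 mm: the middle of the surface that is visible of it).
- optics.cut_out(camera, thing): "pixels" (384x512 bool, what is visible of it).
- optics.landmark_of(camera, thing): "xyz" ([x, y, z] in m, in world coordinates, good to about 4 mm: a listed point, or the origin of a listed thing).
The state is a dict: "time_s": time; "joint_positions": joint angles; "joint_vel": joint speeds; "joint_torque": joint torques, N m; "eef_pos": TCP position; "eef_rot": TCP orientation; "ft_force": force on the tool from outside, world axes, zero at the start; "torque": the same for the moment, N m; "finger_gap": finger opening in m; "finger_force": force on a finger pad.
Only numpy, scipy, OpenCV 4.12 (cv2) and the standard library are available. Lean on these libraries where they do the work, as an engineer would, in place of code of your own. Each camera call takes 0.05 s, during which the arm holds its last target. There are 200 camera calls.

## Working session

There is one attempt and no reset: what is moved stays moved. The work goes in short steps, Python scripts to look and compute and a tool call to move; the robot and the scene stay as the last step left them, time stands still between calls to the robot, and variables do not carry over. Pictures are saved under pics/ and viewed, at most 10 in all, crops included, and the job is handed in when it is done.

Besides the shell and the picture viewer there is one more tool, called after "Call:" by a JSON object that holds its "fn" and its "kwargs", one argument or row to a line. carry_out: Moves the arm, as the interface text tells. Its arguments: {"type":"object","properties":{"commands":{"type":"array"},"jaw":{"type":"number"}},"required":["commands"]}

```bash
mkdir -p pics; python3 - <<'E'
from bench import sensors, optics, ticket, ctrl
import cv2,numpy as np
s=sensors.get_state();print(s['time_s'],s['eef_pos'],np.round(s['eef_rot'],3).tolist(),s['finger_gap'])
for c in('side','top'):
    cv2.imwrite(f'pics/{c}0.png',optics.grab_frame(c))
    for n in('gauge','gauge_grip','gauge_seat','bar_mid','leg_near','leg_far','grip_near','grip_far','tip_near','tip_far','beaker','amber_bottle'):
        print(c,n,[(np.round(d['xyz'],4).tolist(),round(d['score'],2)) for d in optics.landmark_of(c,n)[:2]])
print(sensors.get_state()['time_s'])
E
```

```text
0.0 [ 0.2576741  -0.59626353  0.30274892] [[0.918, 0.397, -0.0], [0.397, -0.918, 0.002], [0.0, -0.002, -1.0]] 0.08495139697777969
side gauge [([0.4366, 0.2461, -0.0022], 0.64)]
side gauge_grip [([0.4325, 0.2488, 0.0854], 0.73)]
side gauge_seat [([0.4344, 0.2481, 0.0449], 0.48)]
side bar_mid [([0.4852, -0.0394, 0.1067], 0.72), ([0.4928, -0.0107, 0.0856], 0.61)]
side leg_near [([0.5049, -0.1575, 0.1102], 0.63)]
side leg_far [([0.4343, 0.2455, -0.004], 0.7), ([0.5174, -0.1507, 0.1052], 0.52)]
side grip_near [([0.4858, -0.0953, 0.1111], 0.54), ([0.485, -0.0405, 0.1057], 0.27)]
side grip_far [([0.5244, -0.0874, 0.1129], 0.45), ([0.517, -0.1494, 0.1069], 0.45)]
side tip_near [([0.4849, -0.0397, 0.1063], 0.56), ([0.5236, -0.0905, 0.109], 0.21)]
side tip_far []
side beaker [([0.6646, 0.421, 0.002], 0.74), ([0.434, 0.2493, 0.0436], 0.18)]
side amber_bottle [([0.5172, -0.1535, 0.1056], 0.46), ([0.4934, -0.0092, 0.0846], 0.35)]
top gauge [([0.4356, 0.2498, 0.0023], 0.79)]
top gauge_grip [([0.4368, 0.2467, 0.0833], 0.67)]
top gauge_seat [([0.4345, 0.2424, 0.0454], 0.47), ([0.5234, -0.0902, 0.1098], 0.36)]
top bar_mid [([0.4894, -0.0039, 0.0838], 0.77)]
top leg_near []
top leg_far []
top grip_near [([0.4352, 0.2499, 0.0019], 0.24)]
top grip_far [([0.5225, -0.0889, 0.111], 0.51)]
top tip_near []
top tip_far []
top beaker [([0.6614, 0.4214, -0.0], 0.56)]
top amber_bottle [([0.4173, -0.29, 0.0036], 0.58)]
1.3
```

```bash
python3 -c "
import cv2,numpy as np
a=cv2.imread('pics/side0.png');b=cv2.imread('pics/top0.png')
cv2.imwrite('pics/both0.png',cv2.resize(np.hstack([a,b]),(800,300),interpolation=cv2.INTER_AREA))"
```

```text
(no output)
```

View pics/side0.png

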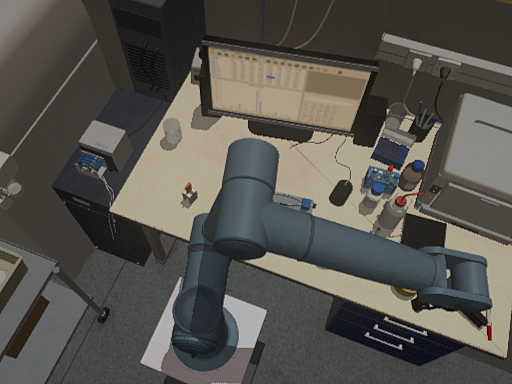

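View pics/top0.png

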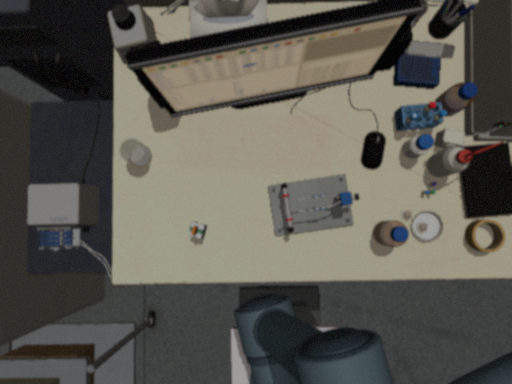

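The side view shows the gauge at about (189,194) and the stand mostly hidden behind the arm. The top view shows the gauge at (198,231), the stand at (312,205) with its bar at x≈286, the clamp at (346,199), the bottle at (391,234) and the beaker at (139,154). I'll zoom in on the gauge and the stand.

```bash
cat > h.py <<'E'
import numpy as np,cv2
from bench import sensors, optics, ticket, ctrl
def proj(c,P):
    m=optics.camera_model(c);P=np.atleast_2d(P)
    q=(m['camera_from_world']@np.c_[P,np.ones(len(P))].T)[:3]
    q=m['camera_matrix']@q;return (q[:2]/q[2]).T
def ray(c,uv,z):
    m=optics.camera_model(c);T=m['camera_from_world'];R,t=T[:3,:3],T[:3,3]
    o=-R.T@t;d=R.T@np.linalg.solve(m['camera_matrix'],[uv[0],uv[1],1]);return o+d*(z-o[2])/d[2]
E
python3 - <<'E'
from h import *
t=cv2.imread('pics/top0.png');s=cv2.imread('pics/side0.png')
r=lambda a,w,h:cv2.resize(a,(w,h),interpolation=cv2.INTER_CUBIC)
a=r(t[216:246,183:213],300,300);b=r(s[177:212,172:207],300,300)
c=r(t[170:240,262:362],500,350)
cv2.imwrite('pics/z0.png',np.hstack([np.vstack([a,b])[:600],np.vstack([c,np.zeros((250,500,3),np.uint8)])]))
for c in('top','side'):
    m=optics.camera_model(c);T=m['camera_from_world'];print(c,-T[:3,:3].T@T[:3,3],m['camera_matrix'][0,0])
g=np.array([.4355,.247,.0]);print(proj('top',[g,g+[0,0,.06],g+[0,0,.106]]))
hsv=cv2.cvtColor(t,cv2.COLOR_BGR2HSV)
roi=hsv[170:245,262:362]
for n,m,z in(('red',((roi[...,0]<8)|(roi[...,0]>172))&(roi[...,1]>120),.085),('blue',(abs(roi[...,0].astype(int)-110)<15)&(roi[...,1]>100),.11)):
    k,l,st,ce=cv2.connectedComponentsWithStats(m.astype(np.uint8))
    for i in range(1,k):
        if st[i,4]>2: u=ce[i]+[262,170];print(n,u,st[i,4],ray('top',u,z))
E
```

```text
top [0.44710653 0.05046081 1.23116573] 417.17829631981965
side [-0.24295541 -0.21022888  1.55050781] 466.6655192097889
[[199.77945671 229.30894998]
 [196.37941659 229.57816343]
 [193.52788406 229.80394632]]
red [284.1 195.4] 10 [ 5.24637380e-01 -6.44159256e-05  8.50000000e-02]
red [288.25 219.25] 8 [ 0.45898365 -0.00976959  0.085     ]
blue [345.23529412 198.10084034] 119 [ 0.51219288 -0.16235071  0.11      ]
```

View pics/z0.png

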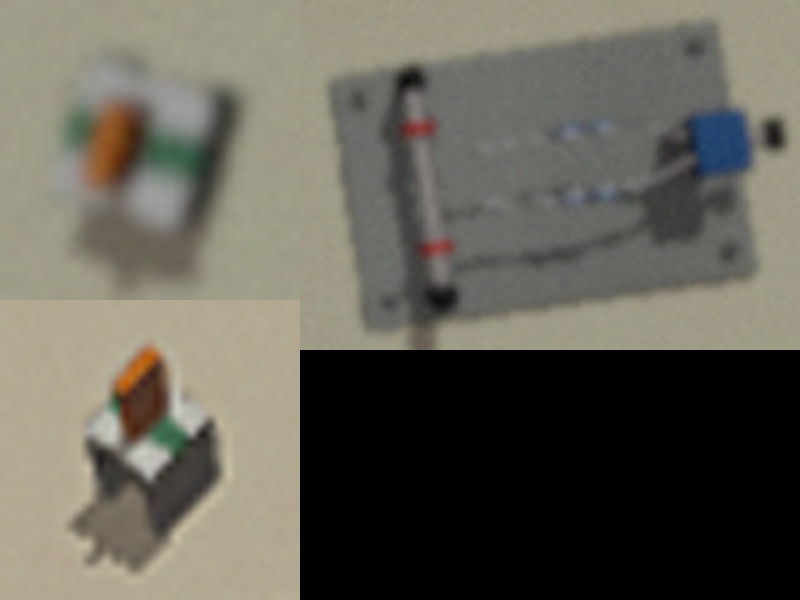

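Top crop: the gauge's tab runs about 16° clockwise from world +x. The bar runs between red collars at crop (418,128) and (437,247), about 8° counter-clockwise, with the clamp at (720,143). Measured bar_mid is about (0.492,-0.005), which fits the collar spacing and the clamp distance. I'm moving towards the gauge, staying high.

Call:
{"fn": "carry_out", "kwargs": {
  "commands": [
    {"tx":0.0235,"ty":-0.0335},
    {"tx":0.0235,"ty":-0.0335},
    {"tx":0.0235,"ty":-0.0335},
    {"tx":0.0235,"ty":-0.0335},
    {"tx":0.0235,"ty":-0.0335},
    {"tx":0.0235,"ty":-0.0335},
    {"tx":0.0235,"ty":-0.0335},
    {"tx":0.0235,"ty":-0.0335},
    {"tx":0.0235,"ty":-0.0335},
    {"tx":0.0235,"ty":-0.0335}
  ]
}}

```text
invalid input at $.commands[0]: expected keys tx, ty, tz, yaw
```

Call:
{"fn": "carry_out", "kwargs": {
  "commands": [
    {"tx":0.0235,"ty":-0.0335},
    {"tx":0.0235,"ty":-0.0335},
    {"tx":0.0235,"ty":-0.0335},
    {"tx":0.0235,"ty":-0.0335},
    {"tx":0.0235,"ty":-0.0335},
    {"tx":0.0235,"ty":-0.0335},
    {"tx":0.0235,"ty":-0.0335},
    {"tx":0.0235,"ty":-0.0335},
    {"tx":0.0235,"ty":-0.0335},
    {"tx":0.0235,"ty":-0.0335}
  ]
}}

```text
invalid input at $.commands[0]: expected keys tx, ty, tz, yaw
```

Call:
{"fn": "carry_out", "kwargs": {
  "commands": [
    {"yaw":7},
    {"yaw":7},
    {"yaw":7},
    {"yaw":7},
    {"yaw":7},
    {"yaw":4.4},
    {}
  ]
}}

```text
invalid input at $.commands[0]: expected keys tx, ty, tz, yaw
```

```bash
cat > st.py <<'E'
from h import *
def rel(x,y,z,ang):
    s=sensors.get_state();R=np.array(s['eef_rot']);p=np.array(s['eef_pos'])
    a=np.degrees(np.arctan2(R[1,0],R[0,0]))
    print('t',s['time_s'],'p',np.round(p,4),'ang',round(a,1),'tilt',np.round(R[:,2],3),'gap',round(s['finger_gap'],4),'ff',s['finger_force'],'ft',np.round(s['ft_force'],1))
    print('move tool xyz',np.round(R.T@(np.array([x,y,z])-p),4),'yaw',round(a-ang,1))
E
python3 - <<'E'
from st import *
rel(.4345,.246,.148,-16)
s=optics.grab_frame('side');cv2.imwrite('pics/side1.png',s)
r=lambda a,w,h:cv2.resize(a,(w,h),interpolation=cv2.INTER_CUBIC)
cv2.imwrite('pics/z1.png',r(s[170:270,230:350],720,600))
for c in('side',):
  for n in('bar_mid','grip_near','grip_far','tip_near','tip_far'): print(n,[(np.round(d['xyz'],4).tolist(),round(d['score'],2)) for d in optics.landmark_of(c,n)[:2]])
print(proj('side',[[.4918,-.005,.085],[.5246,-.0001,.085],[.459,-.0098,.085]]))
E
```

```text
t 1.3 p [ 0.2578 -0.5967  0.3039] ang 23.4 tilt [ 0.  0. -1.] gap 0.086 ff 0.0 ft [-0.1 -0.9 -0.3]
move tool xyz [ 0.4964 -0.7035  0.1559] yaw 39.4
bar_mid [([0.4928, -0.0107, 0.0879], 0.88)]
grip_near [([0.4853, -0.0918, 0.1104], 0.54)]
grip_far [([0.5231, -0.0909, 0.1116], 0.59)]
tip_near [([0.4828, -0.0374, 0.1068], 0.6)]
tip_far [([0.5175, -0.1514, 0.1071], 0.4)]
[[259.62203582 197.43692563]
 [261.48428281 189.39282115]
 [257.69688569 205.62774128]]
```

View pics/z1.png

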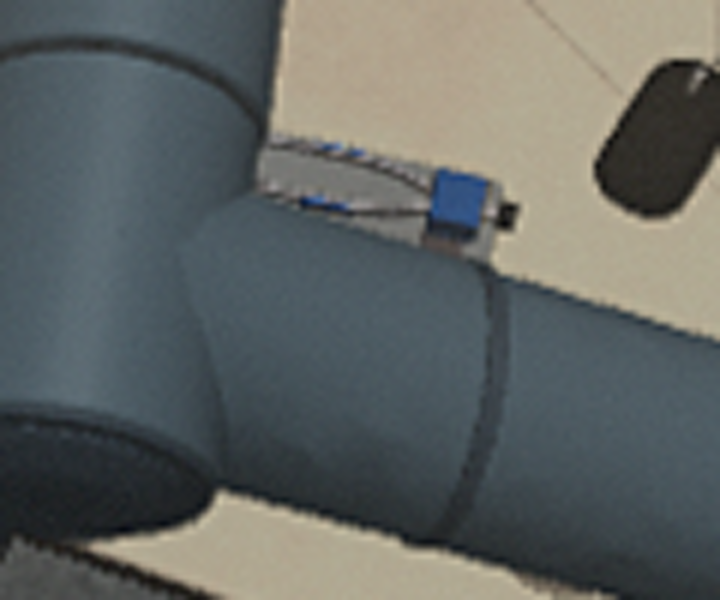

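The moves were refused because every row needs all four keys, so the arm hasn't moved. In this crop it still hides the bar; the near grip shows at (325,203) and the clamp at (460,200). I'll resend them.

Call:
{"fn": "carry_out", "kwargs": {
  "commands": [
    {"tx":0.0235,"ty":-0.0335,"tz":0,"yaw":0},
    {"tx":0.0235,"ty":-0.0335,"tz":0,"yaw":0},
    {"tx":0.0235,"ty":-0.0335,"tz":0,"yaw":0},
    {"tx":0.0235,"ty":-0.0335,"tz":0,"yaw":0},
    {"tx":0.0235,"ty":-0.0335,"tz":0,"yaw":0},
    {"tx":0.0235,"ty":-0.0335,"tz":0,"yaw":0},
    {"tx":0.0235,"ty":-0.0335,"tz":0,"yaw":0},
    {"tx":0.0235,"ty":-0.0335,"tz":0,"yaw":0},
    {"tx":0.0235,"ty":-0.0335,"tz":0,"yaw":0},
    {"tx":0.0235,"ty":-0.0335,"tz":0,"yaw":0}
  ]
}}

```text
time_s: 2.43
eef_pos: [0.3405, -0.1942, 0.3041]
eef_rot: [[0.918, 0.396, 0.001], [0.396, -0.918, -0.001], [0.001, 0.001, -1.0]]
ft_force: [1.0, -0.1, 0.3]
finger_gap: 0.0855
finger_force: 0.0
```

Call:
{"fn": "carry_out", "kwargs": {
  "commands": [
    {"tx":0.0235,"ty":-0.0335,"tz":0,"yaw":0},
    {"tx":0.0235,"ty":-0.0335,"tz":0,"yaw":0},
    {"tx":0.0235,"ty":-0.0335,"tz":0,"yaw":0},
    {"tx":0.0235,"ty":-0.0335,"tz":0,"yaw":0},
    {"tx":0.0235,"ty":-0.0335,"tz":0,"yaw":0},
    {"tx":0.0235,"ty":-0.0335,"tz":0,"yaw":0},
    {"tx":0.0235,"ty":-0.0335,"tz":0,"yaw":0},
    {"tx":0.0235,"ty":-0.0335,"tz":0,"yaw":0},
    {"tx":0.0235,"ty":-0.0335,"tz":0,"yaw":0},
    {"tx":0.0235,"ty":-0.0335,"tz":0,"yaw":0}
  ]
}}

```text
time_s: 3.27
eef_pos: [0.4234, 0.2072, 0.3042]
eef_rot: [[0.918, 0.397, 0.001], [0.397, -0.918, 0.0], [0.001, 0.0, -1.0]]
ft_force: [1.2, -0.5, 0.8]
finger_gap: 0.0853
finger_force: 0.0
```

Call:
{"fn": "carry_out", "kwargs": {
  "commands": [
    {"tx":0,"ty":0,"tz":0,"yaw":7},
    {"tx":0,"ty":0,"tz":0,"yaw":7},
    {"tx":0,"ty":0,"tz":0,"yaw":7},
    {"tx":0,"ty":0,"tz":0,"yaw":7},
    {"tx":0,"ty":0,"tz":0,"yaw":7},
    {"tx":0,"ty":0,"tz":0,"yaw":4.4},
    {"tx":0,"ty":0,"tz":0,"yaw":0}
  ]
}}

```text
time_s: 3.85
eef_pos: [0.4235, 0.2048, 0.304]
eef_rot: [[0.961, -0.277, 0.0], [-0.277, -0.961, 0.0], [0.0, -0.0, -1.0]]
ft_force: [-1.2, -0.8, -0.2]
finger_gap: 0.0855
finger_force: 0.0
```

```bash
python3 - <<'E'
from st import *
rel(.4345,.246,.148,-16)
s=optics.grab_frame('side');cv2.imwrite('pics/side1.png',s)
r=lambda a,w,h:cv2.resize(a,(w,h),interpolation=cv2.INTER_CUBIC)
cv2.imwrite('pics/z2.png',r(s[170:270,230:350],720,600))
for n in('bar_mid','grip_near','grip_far','tip_near','tip_far'): print(n,[(np.round(d['xyz'],4).tolist(),round(d['score'],2)) for d in optics.landmark_of('side',n)[:2]])
E
```

```text
t 3.85 p [0.4235 0.2048 0.304 ] ang -16.1 tilt [ 0.  0. -1.] gap 0.0855 ff 0.0 ft [-1.2 -0.8 -0.2]
move tool xyz [-0.0009 -0.0426  0.156 ] yaw -0.1
bar_mid [([0.4949, -0.0087, 0.085], 0.8), ([0.4855, -0.0406, 0.1102], 0.46)]
grip_near [([0.4883, -0.0936, 0.1089], 0.63)]
grip_far [([0.5198, -0.0888, 0.1112], 0.62)]
tip_near [([0.4839, -0.04, 0.1053], 0.49)]
tip_far [([0.5129, -0.0372, 0.1075], 0.61)]
```

View pics/z2.png

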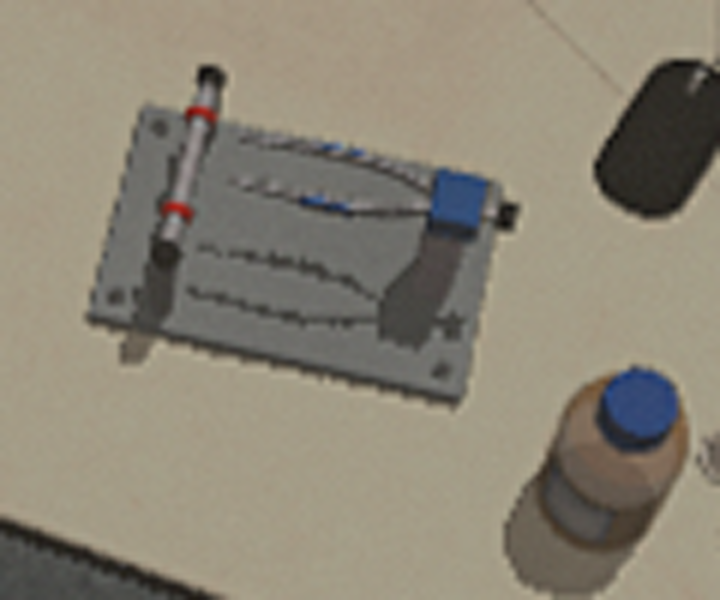

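The bar is now fully visible from the side, with collars at crop (201,115) and (177,211). I'll triangulate the collars from both views to settle the bar's y position.

```bash
python3 - <<'E'
from st import *
def cent(img,b):
    hsv=cv2.cvtColor(img,cv2.COLOR_BGR2HSV)[b[1]:b[3],b[0]:b[2]].astype(int)
    w=np.where((hsv[...,0]<10)|(hsv[...,0]>170),np.clip(hsv[...,1]-60,0,None),0)
    y,x=np.mgrid[b[1]:b[3],b[0]:b[2]];return np.array([(w*x).sum(),(w*y).sum()])/w.sum()
t=optics.grab_frame('top');s=cv2.imread('pics/side1.png')
B={'far':((278,190,292,201),(256,184,270,194)),'near':((281,213,296,226),(253,200,266,210))}
def PM(c):
    m=optics.camera_model(c);return m['camera_matrix']@m['camera_from_world'][:3]
r=[]
for k,(bt,bs) in B.items():
    a,b=cent(t,bt),cent(s,bs)
    X=cv2.triangulatePoints(PM('top'),PM('side'),a.reshape(2,1),b.reshape(2,1)).ravel();X=X[:3]/X[3];r.append(X)
    print(k,a,b,X,'top@.088',ray('top',a,.088),'side@.088',ray('side',b,.088), proj('top',X)-a)
m=(r[0]+r[1])/2;d=r[0]-r[1];print(m,np.linalg.norm(d),np.degrees(np.arctan2(d[1],d[0])))
E
```

```text
far [284.76088743 195.26376335] [263.09610154 188.42883046] [ 0.52528553 -0.00362369  0.09323916] top@.088 [ 0.52477013 -0.00175159  0.088     ] side@.088 [ 0.5287987  -0.00455561  0.088     ] [[ 0.76602226 -0.33482542]]
near [288.50139018 219.20481928] [259.12152778 204.45225694] [ 0.45992527 -0.01227841  0.09415748] top@.088 [ 0.45906184 -0.01030024  0.088     ] side@.088 [ 0.46368418 -0.01327577  0.088     ] [[ 0.84122689 -0.35946078]]
[ 0.4926054  -0.00795105  0.09369832] 0.06593717270344825 7.542980271567568
```

Call:
{"fn": "carry_out", "kwargs": {
  "commands": [
    {"tx":0,"ty":-0.022,"tz":0.02,"yaw":0},
    {"tx":-0.001,"ty":-0.0206,"tz":0.03,"yaw":0},
    {"tx":0,"ty":0,"tz":0.035,"yaw":0},
    {"tx":0,"ty":0,"tz":0.035,"yaw":0},
    {"tx":0,"ty":0,"tz":0.02,"yaw":0},
    {"tx":0,"ty":0,"tz":0.016,"yaw":0},
    {"tx":0,"ty":0,"tz":0,"yaw":0}
  ]
}}

```text
time_s: 4.78
eef_pos: [0.432, 0.2453, 0.1441]
eef_rot: [[0.961, -0.276, -0.007], [-0.276, -0.961, -0.002], [-0.007, 0.004, -1.0]]
ft_force: [-0.4, -0.0, 0.4]
finger_gap: 0.0854
finger_force: 0.0
```

```bash
python3 - <<'E'
from st import *
rel(.4345,.246,.148,-16)
s=optics.grab_frame('side')
t=optics.grab_frame('top')
r=lambda a,w,h:cv2.resize(a,(w,h),interpolation=cv2.INTER_CUBIC)
cv2.imwrite('pics/z3.png',np.hstack([r(s[155:215,155:215],400,400),r(t[205:265,165:225],400,400)]))
E
```

```text
t 4.7833 p [0.432  0.2453 0.1441] ang -16.0 tilt [-0.007 -0.002 -1.   ] gap 0.0854 ff 0.0 ft [-0.4 -0.   0.4]
move tool xyz [ 0.0022 -0.0014 -0.0039] yaw -0.0
```

View pics/z3.png

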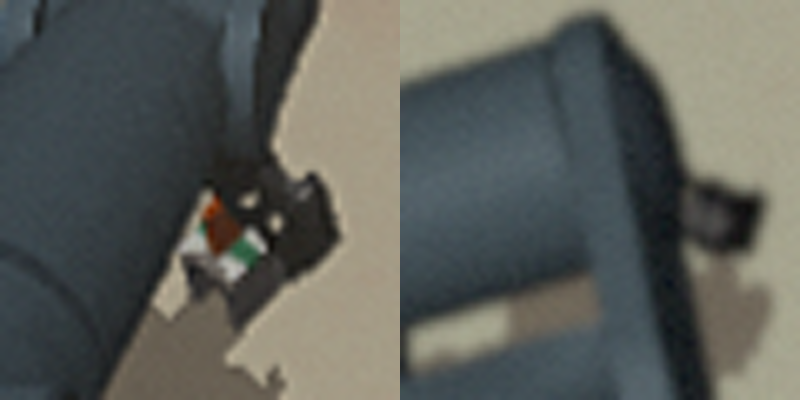

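The tab sits between the open fingers: orange at (225,225) in the left crop, with one finger to its right. I'll close on it now.

Call:
{"fn": "carry_out", "kwargs": {
  "jaw": 0,
  "commands": [
    {"tx":0,"ty":0,"tz":0,"yaw":0},
    {"tx":0,"ty":0,"tz":0,"yaw":0},
    {"tx":0,"ty":0,"tz":0,"yaw":0},
    {"tx":0,"ty":0,"tz":0,"yaw":0},
    {"tx":0,"ty":0,"tz":0,"yaw":0},
    {"tx":0,"ty":0,"tz":0,"yaw":0},
    {"tx":0,"ty":0,"tz":0,"yaw":0},
    {"tx":0,"ty":0,"tz":0,"yaw":0},
    {"tx":0,"ty":0,"tz":0,"yaw":0},
    {"tx":0,"ty":0,"tz":0,"yaw":0}
  ]
}}

```text
time_s: 5.72
eef_pos: [0.4344, 0.246, 0.148]
eef_rot: [[0.961, -0.276, 0.0], [-0.276, -0.961, 0.0], [0.0, -0.0, -1.0]]
ft_force: [-1.1, 0.6, 1.9]
finger_gap: 0.0074
finger_force: 62.6
```

```bash
python3 - <<'E'
from st import *
rel(.493,-.0075,.27,7.7)
E
```

```text
t 5.7167 p [0.4344 0.246  0.148 ] ang -16.0 tilt [ 0.  0. -1.] gap 0.0074 ff 62.5839900970459 ft [-1.1  0.6  1.9]
move tool xyz [ 0.1263  0.2274 -0.122 ] yaw -23.7
```

Gripped at 7.4 mm opening against the 8 mm tab. I'll lift, carry it over, and turn.

Call:
{"fn": "carry_out", "kwargs": {
  "commands": [
    {"tx":0,"ty":0,"tz":-0.015,"yaw":0},
    {"tx":0,"ty":0,"tz":-0.025,"yaw":0},
    {"tx":0,"ty":0,"tz":-0.03,"yaw":0},
    {"tx":0,"ty":0,"tz":-0.03,"yaw":0},
    {"tx":0,"ty":0,"tz":-0.022,"yaw":0},
    {"tx":0,"ty":0,"tz":0,"yaw":0}
  ]
}}

```text
time_s: 6.22
eef_pos: [0.4365, 0.2467, 0.2752]
eef_rot: [[0.961, -0.276, 0.009], [-0.276, -0.961, 0.003], [0.008, -0.005, -1.0]]
ft_force: [1.2, 0.4, -0.4]
finger_gap: 0.0074
finger_force: 62.2
```

Call:
{"fn": "carry_out", "kwargs": {
  "commands": [
    {"tx":0.0126,"ty":0.0227,"tz":0,"yaw":0},
    {"tx":0.0126,"ty":0.0227,"tz":0,"yaw":0},
    {"tx":0.0126,"ty":0.0227,"tz":0,"yaw":0},
    {"tx":0.0126,"ty":0.0227,"tz":0,"yaw":0},
    {"tx":0.0126,"ty":0.0227,"tz":0,"yaw":0},
    {"tx":0.0126,"ty":0.0227,"tz":0,"yaw":0},
    {"tx":0.0126,"ty":0.0227,"tz":0,"yaw":0},
    {"tx":0.0126,"ty":0.0227,"tz":0,"yaw":0},
    {"tx":0.0126,"ty":0.0227,"tz":0,"yaw":0},
    {"tx":0.0126,"ty":0.0227,"tz":0,"yaw":0}
  ]
}}

```text
time_s: 7.05
eef_pos: [0.4922, -0.0081, 0.2683]
eef_rot: [[0.961, -0.276, -0.002], [-0.276, -0.961, 0.001], [-0.002, 0.0, -1.0]]
ft_force: [-0.4, 0.0, -0.7]
finger_gap: 0.0071
finger_force: 62.2
```

Call:
{"fn": "carry_out", "kwargs": {
  "commands": [
    {"tx":0,"ty":0,"tz":0,"yaw":-6},
    {"tx":0,"ty":0,"tz":0,"yaw":-6},
    {"tx":0,"ty":0,"tz":0,"yaw":-6},
    {"tx":0,"ty":0,"tz":0,"yaw":-5.7},
    {"tx":0,"ty":0,"tz":0,"yaw":0},
    {"tx":0,"ty":0,"tz":0,"yaw":0},
    {"tx":0,"ty":0,"tz":0,"yaw":0}
  ]
}}

```text
time_s: 7.63
eef_pos: [0.4924, -0.0069, 0.2692]
eef_rot: [[0.991, 0.131, -0.001], [0.131, -0.991, 0.0], [-0.001, -0.0, -1.0]]
ft_force: [-0.1, -0.2, -1.2]
finger_gap: 0.0069
finger_force: 62.2
```

```bash
python3 - <<'E'
from st import *
rel(.493,-.0075,.19,7.7)
s=optics.grab_frame('side');t=optics.grab_frame('top')
r=lambda a,w,h:cv2.resize(a,(w,h),interpolation=cv2.INTER_CUBIC)
cv2.imwrite('pics/z4.png',np.hstack([r(s[150:230,230:310],400,400),r(t[160:240,255:335],400,400)]))
for c in('side','top'):
  for n in('gauge','gauge_seat','gauge_grip'): print(c,n,[(np.round(d['xyz'],4).tolist(),round(d['score'],2)) for d in optics.landmark_of(c,n)[:1]])
E
```

```text
t 7.6333 p [ 0.4924 -0.0069  0.2692] ang 7.6 tilt [-0.001  0.    -1.   ] gap 0.0069 ff 62.16818332672119 ft [-0.1 -0.2 -1.2]
move tool xyz [0.0006 0.0007 0.0792] yaw -0.1
side gauge [([0.4907, -0.0089, 0.1198], 0.7)]
side gauge_seat [([0.4943, -0.0025, 0.1663], 0.67)]
side gauge_grip [([0.4952, -0.001, 0.2069], 0.63)]
top gauge []
top gauge_seat []
top gauge_grip []
```

View pics/z4.png

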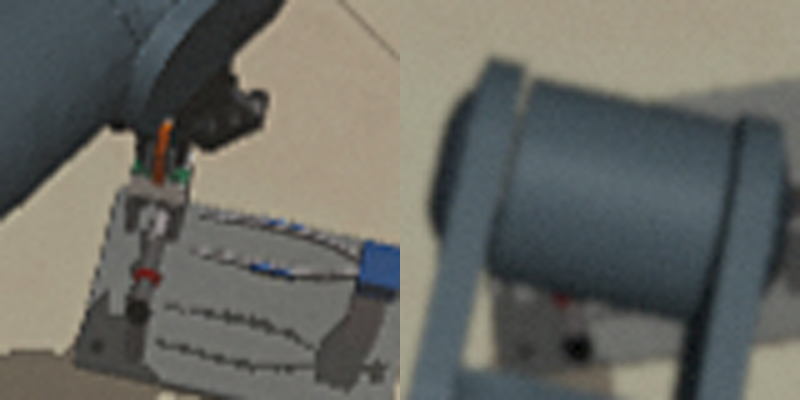

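In the side crop the gauge's slot (about (128–182, 215)) straddles the bar, which passes through near (153,225). I'll descend gradually and watch the force.

Call:
{"fn": "carry_out", "kwargs": {
  "commands": [
    {"tx":0.0006,"ty":0.0007,"tz":0.012,"yaw":0},
    {"tx":0,"ty":0,"tz":0.012,"yaw":0},
    {"tx":0,"ty":0,"tz":0.006,"yaw":0},
    {"tx":0,"ty":0,"tz":0.005,"yaw":0},
    {"tx":0,"ty":0,"tz":0.005,"yaw":0},
    {"tx":0,"ty":0,"tz":0,"yaw":0},
    {"tx":0,"ty":0,"tz":0,"yaw":0}
  ]
}}

```text
time_s: 8.62
eef_pos: [0.4934, -0.0076, 0.2296]
eef_rot: [[0.991, 0.133, -0.001], [0.133, -0.991, 0.0], [-0.0, -0.0, -1.0]]
ft_force: [0.1, -0.5, -0.7]
finger_gap: 0.0069
finger_force: 62.2
```

```bash
python3 - <<'E'
from st import *
rel(.493,-.0075,.19,7.7)
E
```

```text
t 8.6167 p [ 0.4934 -0.0076  0.2296] ang 7.7 tilt [-0.001  0.    -1.   ] gap 0.0069 ff 62.16412425041199 ft [ 0.1 -0.5 -0.7]
move tool xyz [-0.0003 -0.0001  0.0396] yaw -0.0
```

No contact, and the feet are already below the bar's top, so it straddles. Continuing down.

Call:
{"fn": "carry_out", "kwargs": {
  "commands": [
    {"tx":0,"ty":0,"tz":0.007,"yaw":0},
    {"tx":0,"ty":0,"tz":0.008,"yaw":0},
    {"tx":0,"ty":0,"tz":0.008,"yaw":0},
    {"tx":0,"ty":0,"tz":0.006,"yaw":0},
    {"tx":0,"ty":0,"tz":0.004,"yaw":0},
    {"tx":0,"ty":0,"tz":0,"yaw":0},
    {"tx":0,"ty":0,"tz":0,"yaw":0}
  ]
}}

```text
time_s: 9.2
eef_pos: [0.4933, -0.0076, 0.1966]
eef_rot: [[0.991, 0.133, -0.001], [0.133, -0.991, 0.0], [-0.001, -0.0, -1.0]]
ft_force: [1.1, -0.5, -1.8]
finger_gap: 0.0072
finger_force: 62.2
```

Call:
{"fn": "carry_out", "kwargs": {
  "commands": [
    {"tx":0,"ty":0,"tz":0.002,"yaw":0},
    {"tx":0,"ty":0,"tz":0.002,"yaw":0},
    {"tx":0,"ty":0,"tz":0,"yaw":0},
    {"tx":0,"ty":0,"tz":0,"yaw":0}
  ]
}}

```text
time_s: 9.53
eef_pos: [0.4934, -0.0076, 0.1929]
eef_rot: [[0.991, 0.133, 0.0], [0.133, -0.991, -0.0], [0.0, 0.0, -1.0]]
ft_force: [-0.1, -0.4, -1.6]
finger_gap: 0.007
finger_force: 62.2
```

Call:
{"fn": "carry_out", "kwargs": {
  "commands": [
    {"tx":0,"ty":0,"tz":0.002,"yaw":0},
    {"tx":0,"ty":0,"tz":0,"yaw":0},
    {"tx":0,"ty":0,"tz":0,"yaw":0}
  ]
}}

```text
time_s: 9.78
eef_pos: [0.4934, -0.0076, 0.1909]
eef_rot: [[0.991, 0.133, -0.0], [0.133, -0.991, 0.0], [-0.0, -0.0, -1.0]]
ft_force: [-0.5, 0.5, -0.9]
finger_gap: 0.0069
finger_force: 62.3
```

Call:
{"fn": "carry_out", "kwargs": {
  "commands": [
    {"tx":0,"ty":0,"tz":0.001,"yaw":0},
    {"tx":0,"ty":0,"tz":0,"yaw":0},
    {"tx":0,"ty":0,"tz":0,"yaw":0}
  ]
}}

```text
time_s: 10.03
eef_pos: [0.4937, -0.0079, 0.1903]
eef_rot: [[0.991, 0.133, 0.001], [0.133, -0.991, -0.001], [0.001, 0.001, -1.0]]
ft_force: [-0.4, -2.1, 1.4]
finger_gap: 0.0067
finger_force: 62.6
```

Seat contact at the expected height. Releasing with a part opening.

Call:
{"fn": "carry_out", "kwargs": {
  "jaw": 0.3,
  "commands": [
    {"tx":0,"ty":0,"tz":0,"yaw":0},
    {"tx":0,"ty":0,"tz":0,"yaw":0},
    {"tx":0,"ty":0,"tz":0,"yaw":0},
    {"tx":0,"ty":0,"tz":0,"yaw":0},
    {"tx":0,"ty":0,"tz":0,"yaw":0},
    {"tx":0,"ty":0,"tz":0,"yaw":0}
  ]
}}

```text
time_s: 10.53
eef_pos: [0.4934, -0.0076, 0.1898]
eef_rot: [[0.991, 0.133, -0.0], [0.133, -0.991, 0.0], [-0.0, -0.0, -1.0]]
ft_force: [-0.6, -0.7, -0.5]
finger_gap: 0.0256
finger_force: 0.0
```

Call:
{"fn": "carry_out", "kwargs": {
  "commands": [
    {"tx":0,"ty":0,"tz":-0.01,"yaw":0},
    {"tx":0,"ty":0,"tz":-0.02,"yaw":0},
    {"tx":0,"ty":0,"tz":-0.025,"yaw":0},
    {"tx":0,"ty":0,"tz":-0.025,"yaw":0},
    {"tx":0,"ty":0,"tz":-0.02,"yaw":0},
    {"tx":0,"ty":0,"tz":0,"yaw":0}
  ]
}}

```text
time_s: 11.03
eef_pos: [0.4955, -0.008, 0.2958]
eef_rot: [[0.991, 0.134, 0.01], [0.134, -0.991, -0.002], [0.009, 0.004, -1.0]]
ft_force: [1.4, -0.1, 0.8]
finger_gap: 0.0258
finger_force: 0.0
```

```bash
python3 - <<'E'
from st import *
rel(.493+.085*.134,-.0075-.085*.991,.29,97.7)
s=optics.grab_frame('side')
for n in('gauge','gauge_seat','gauge_grip','grip_near','grip_far'): print(n,[(np.round(d['xyz'],4).tolist(),round(d['score'],2)) for d in optics.landmark_of('side',n)[:1]])
r=lambda a,w,h:cv2.resize(a,(w,h),interpolation=cv2.INTER_CUBIC)
cv2.imwrite('pics/z5.png',r(s[150:230,230:330],750,600))
E
```

```text
t 11.0333 p [ 0.4955 -0.008   0.2958] ang 7.7 tilt [ 0.01  -0.002 -1.   ] gap 0.0258 ff 0.0 ft [ 1.4 -0.1  0.8]
move tool xyz [-0.0024  0.0841  0.0061] yaw -90.0
gauge [([0.4915, -0.008, 0.0415], 0.63)]
gauge_seat [([0.4903, -0.0071, 0.0879], 0.58)]
gauge_grip [([0.494, -0.0055, 0.1271], 0.67)]
grip_near [([0.5108, -0.0372, 0.1091], 0.74)]
grip_far [([0.4925, -0.0058, 0.0875], 0.69)]
```

View pics/z5.png

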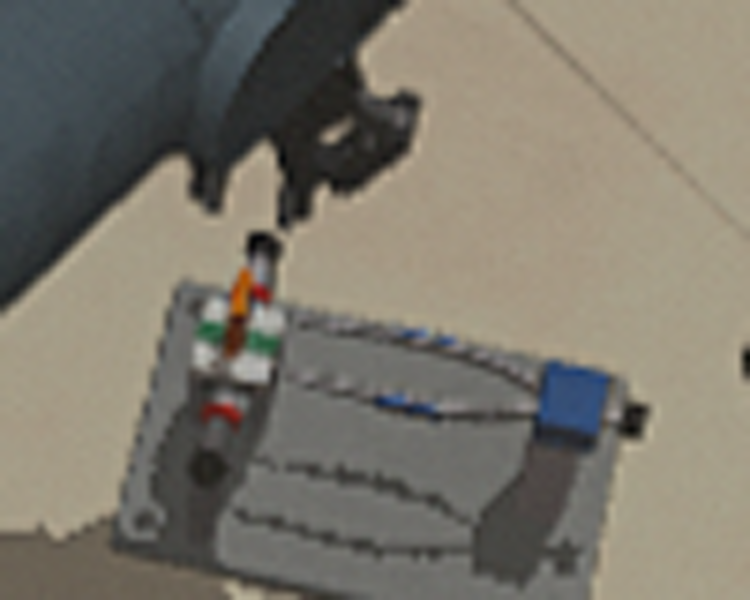

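The gauge hangs seated and upright at crop (238,340), feet at z≈0.042, let go. Next I'll turn 90°, move over the finger grips and open to about 64 mm.

Call:
{"fn": "carry_out", "kwargs": {
  "jaw": 0.75,
  "commands": [
    {"tx":0,"ty":0,"tz":0,"yaw":-7},
    {"tx":0,"ty":0,"tz":0,"yaw":-7},
    {"tx":0,"ty":0,"tz":0,"yaw":-7},
    {"tx":0,"ty":0,"tz":0,"yaw":-7},
    {"tx":0,"ty":0,"tz":0,"yaw":-7},
    {"tx":0,"ty":0,"tz":0,"yaw":-7},
    {"tx":0,"ty":0,"tz":0,"yaw":-7},
    {"tx":0,"ty":0,"tz":0,"yaw":-7},
    {"tx":0,"ty":0,"tz":0,"yaw":-7},
    {"tx":0,"ty":0,"tz":0,"yaw":-7}
  ]
}}

```text
time_s: 12.17
eef_pos: [0.4929, -0.0075, 0.2886]
eef_rot: [[0.208, 0.978, -0.002], [0.978, -0.208, 0.001], [0.0, -0.002, -1.0]]
ft_force: [-0.8, 0.5, 0.3]
finger_gap: 0.0642
finger_force: 0.0
```

Call:
{"fn": "carry_out", "kwargs": {
  "commands": [
    {"tx":0,"ty":0,"tz":0,"yaw":-7},
    {"tx":0,"ty":0,"tz":0,"yaw":-7},
    {"tx":0,"ty":0,"tz":0,"yaw":-6},
    {"tx":-0.02,"ty":0,"tz":0,"yaw":0},
    {"tx":-0.025,"ty":0,"tz":0,"yaw":0},
    {"tx":-0.025,"ty":0,"tz":0,"yaw":0},
    {"tx":-0.015,"ty":0,"tz":0,"yaw":0},
    {"tx":0,"ty":0,"tz":0,"yaw":0},
    {"tx":0,"ty":0,"tz":0,"yaw":0}
  ]
}}

```text
time_s: 12.92
eef_pos: [0.5044, -0.0921, 0.2888]
eef_rot: [[-0.132, 0.991, -0.002], [0.991, 0.132, 0.001], [0.001, -0.002, -1.0]]
ft_force: [0.0, -0.3, -0.6]
finger_gap: 0.0638
finger_force: 0.0
```

```bash
python3 - <<'E'
from st import *
rel(.493+.085*.134,-.0075-.085*.991,.158,97.7)
s=optics.grab_frame('side')
for n in('grip_near','grip_far','leg_near','leg_far','tip_near','tip_far','gauge_seat'): print(n,[(np.round(d['xyz'],4).tolist(),round(d['score'],2)) for d in optics.landmark_of('side',n)[:2]])
E
```

```text
t 12.9167 p [ 0.5044 -0.0921  0.2888] ang 97.6 tilt [-0.002  0.001 -1.   ] gap 0.0638 ff 0.0 ft [ 0.  -0.3 -0.6]
move tool xyz [0.0002 0.0003 0.1308] yaw -0.1
grip_near [([0.4875, -0.0955, 0.1108], 0.48)]
grip_far [([0.5194, -0.0886, 0.1123], 0.54)]
leg_near [([0.5059, -0.1539, 0.1094], 0.54)]
leg_far [([0.5176, -0.1513, 0.1029], 0.52)]
tip_near [([0.4839, -0.0406, 0.1055], 0.38)]
tip_far [([0.511, -0.0364, 0.1052], 0.57)]
gauge_seat [([0.4928, -0.0081, 0.0861], 0.46)]
```

The grips' midpoint (0.5035,-0.092) agrees with the pose. Descending around them.

Call:
{"fn": "carry_out", "kwargs": {
  "commands": [
    {"tx":0,"ty":0,"tz":0.02,"yaw":0},
    {"tx":0,"ty":0,"tz":0.025,"yaw":0},
    {"tx":0,"ty":0,"tz":0.02,"yaw":0},
    {"tx":0,"ty":0,"tz":0.015,"yaw":0},
    {"tx":0,"ty":0,"tz":0.015,"yaw":0},
    {"tx":0,"ty":0,"tz":0.015,"yaw":0},
    {"tx":0,"ty":0,"tz":0.012,"yaw":0},
    {"tx":0,"ty":0,"tz":0.009,"yaw":0},
    {"tx":0,"ty":0,"tz":0,"yaw":0},
    {"tx":0,"ty":0,"tz":0,"yaw":0}
  ]
}}

```text
time_s: 14.15
eef_pos: [0.5048, -0.0918, 0.1588]
eef_rot: [[-0.134, 0.991, -0.0], [0.991, 0.134, 0.0], [0.0, -0.0, -1.0]]
ft_force: [-0.2, -0.2, -0.3]
finger_gap: 0.0639
finger_force: 0.0
```

Call:
{"fn": "carry_out", "kwargs": {
  "jaw": 0.48,
  "commands": [
    {"tx":0,"ty":0,"tz":0,"yaw":0},
    {"tx":0,"ty":0,"tz":0,"yaw":0},
    {"tx":0,"ty":0,"tz":0,"yaw":0},
    {"tx":0,"ty":0,"tz":0,"yaw":0},
    {"tx":0,"ty":0,"tz":0,"yaw":0},
    {"tx":0,"ty":0,"tz":0,"yaw":0}
  ]
}}

```text
time_s: 14.65
eef_pos: [0.5049, -0.0919, 0.1591]
eef_rot: [[-0.133, 0.991, 0.001], [0.991, 0.133, -0.0], [-0.0, 0.001, -1.0]]
ft_force: [0.4, -0.0, -0.6]
finger_gap: 0.0408
finger_force: 0.0
```

Call:
{"fn": "carry_out", "kwargs": {
  "jaw": 0.44,
  "commands": [
    {"tx":0,"ty":0,"tz":0,"yaw":0},
    {"tx":0,"ty":0,"tz":0,"yaw":0},
    {"tx":0,"ty":0,"tz":0,"yaw":0},
    {"tx":0,"ty":0,"tz":0,"yaw":0},
    {"tx":0,"ty":0,"tz":0,"yaw":0}
  ]
}}

```text
time_s: 15.07
eef_pos: [0.5046, -0.0918, 0.1588]
eef_rot: [[-0.133, 0.991, -0.001], [0.991, 0.133, 0.0], [0.0, -0.001, -1.0]]
ft_force: [-2.8, 0.7, 1.0]
finger_gap: 0.0378
finger_force: 1.3
```

Call:
{"fn": "carry_out", "kwargs": {
  "jaw": 0.41,
  "commands": [
    {"tx":0,"ty":0,"tz":0,"yaw":0},
    {"tx":0,"ty":0,"tz":0,"yaw":0},
    {"tx":0,"ty":0,"tz":0,"yaw":0},
    {"tx":0,"ty":0,"tz":0,"yaw":0},
    {"tx":0,"ty":0,"tz":0,"yaw":0}
  ]
}}

```text
time_s: 15.48
eef_pos: [0.5047, -0.0917, 0.1589]
eef_rot: [[-0.133, 0.991, -0.0], [0.991, 0.133, 0.0], [0.001, -0.0, -1.0]]
ft_force: [-3.4, 3.2, 5.3]
finger_gap: 0.0351
finger_force: 3.7
```

Contact is as expected. The sideways force says the near leg is pressed more, so I'll shift 1 mm and close further.

Call:
{"fn": "carry_out", "kwargs": {
  "jaw": 0.39,
  "commands": [
    {"tx":0,"ty":-0.001,"tz":0,"yaw":0},
    {"tx":0,"ty":0,"tz":0,"yaw":0},
    {"tx":0,"ty":0,"tz":0,"yaw":0},
    {"tx":0,"ty":0,"tz":0,"yaw":0},
    {"tx":0,"ty":0,"tz":0,"yaw":0}
  ]
}}

```text
time_s: 15.9
eef_pos: [0.5041, -0.0916, 0.159]
eef_rot: [[-0.134, 0.991, 0.001], [0.991, 0.134, 0.001], [0.001, 0.001, -1.0]]
ft_force: [-0.0, 5.2, 4.3]
finger_gap: 0.0331
finger_force: 5.4
```

Call:
{"fn": "carry_out", "kwargs": {
  "jaw": 0.375,
  "commands": [
    {"tx":0,"ty":0,"tz":0,"yaw":0},
    {"tx":0,"ty":0,"tz":0,"yaw":0},
    {"tx":0,"ty":0,"tz":0,"yaw":0},
    {"tx":0,"ty":0,"tz":0,"yaw":0},
    {"tx":0,"ty":0,"tz":0,"yaw":0},
    {"tx":0,"ty":0,"tz":0,"yaw":0}
  ]
}}

```text
time_s: 16.4
eef_pos: [0.5041, -0.0916, 0.1591]
eef_rot: [[-0.133, 0.991, 0.001], [0.991, 0.133, 0.001], [0.001, 0.001, -1.0]]
ft_force: [-0.7, 5.3, 4.7]
finger_gap: 0.0324
finger_force: 6.5
```

```bash
python3 - <<'E'
from st import *
rel(.505,-.0917,.158,97.7)
F=[]
for _ in range(6):
    s=optics.grab_frame('side');st=sensors.get_state();F.append([st['finger_gap']*1e3,st['finger_force'],*st['ft_force']])
print(np.round(np.mean(F,0),2),np.round(np.std(F,0),2))
for n in('tip_near','tip_far','gauge_seat'): print(n,[(np.round(d['xyz'],4).tolist(),round(d['score'],2)) for d in optics.landmark_of('side',n)[:2]])
r=lambda a,w,h:cv2.resize(a,(w,h),interpolation=cv2.INTER_CUBIC)
cv2.imwrite('pics/z6.png',r(s[170:230,240:320],800,600))
E
```

```text
t 16.4 p [ 0.5041 -0.0916  0.1591] ang 97.7 tilt [ 0.001  0.001 -1.   ] gap 0.0324 ff 6.509225410991348 ft [-0.7  5.3  4.7]
move tool xyz [-0.0003  0.0009  0.0011] yaw -0.0
[32.12  6.51 -1.21  6.14  4.75] [0.11 0.   0.44 0.31 0.34]
tip_near []
tip_far [([0.4949, -0.0042, 0.0863], 0.49)]
gauge_seat [([0.494, -0.007, 0.0833], 0.55), ([0.4234, -0.2944, 0.0021], 0.52)]
```

View pics/z6.png

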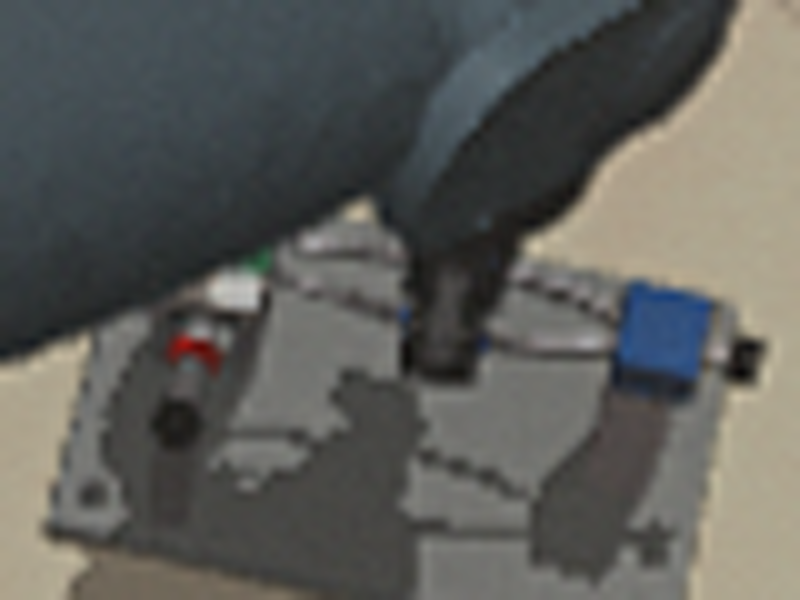

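The gauge is still seated at crop (235,290), and the fingers hold the blue grips at (445,330). By opening the gap is about 12.5 mm, but the force slope is a little high. That could be friction or contact at the pad's edge. I'll ease back slightly to separate the two.

Call:
{"fn": "carry_out", "kwargs": {
  "jaw": 0.384,
  "commands": [
    {"tx":0,"ty":0,"tz":0,"yaw":0},
    {"tx":0,"ty":0,"tz":0,"yaw":0},
    {"tx":0,"ty":0,"tz":0,"yaw":0},
    {"tx":0,"ty":0,"tz":0,"yaw":0},
    {"tx":0,"ty":0,"tz":0,"yaw":0},
    {"tx":0,"ty":0,"tz":0,"yaw":0}
  ]
}}

```text
time_s: 17.35
eef_pos: [0.5041, -0.0916, 0.1591]
eef_rot: [[-0.133, 0.991, 0.001], [0.991, 0.133, 0.001], [0.001, 0.001, -1.0]]
ft_force: [-1.3, 6.1, 4.1]
finger_gap: 0.0325
finger_force: 5.9
```

```bash
python3 - <<'E'
from st import *
F=[];I=[]
for _ in range(6):
    I.append(optics.grab_frame('side').astype(float));st=sensors.get_state();F.append([st['finger_gap']*1e3,st['finger_force'],*st['ft_force']])
print(np.round(np.mean(F,0),2),np.round(np.std(F,0),2))
b=cv2.cvtColor(np.mean(I,0).astype(np.uint8),cv2.COLOR_BGR2GRAY).astype(int);a=cv2.cvtColor(cv2.imread('pics/side1.png'),cv2.COLOR_BGR2GRAY).astype(int)
bx=np.array([.991,.133,0]);by=np.array([-.133,.991,0]);m=np.array([.493,-.0075,.108])
for d in (-85-22,-130,-60,-50,-45):
    for off in(-13,13): print(d,off,proj('side',m+by*d/1e3+bx*off/1e3).round(1))
print(proj('side',[m-by*.06,m-by*.06+.01*bx]))
for x in (272,274,276,278,292,294,296): print(x,'free',a[188:212,x].tolist(),'\n    now ',b[188:212,x].tolist())
E
```

```text
[32.74  5.92 -1.16  5.65  4.11] [0.11 0.   0.51 0.5  0.39]
-107 -13 [[290.1 204.1]]
-107 13 [[291.5 197.6]]
-130 -13 [[296.6 205.5]]
-130 13 [[298. 199.]]
-60 -13 [[276.8 201.2]]
-60 13 [[278.2 194.8]]
-50 -13 [[273.9 200.6]]
-50 13 [[275.4 194.2]]
-45 -13 [[272.5 200.3]]
-45 13 [[274.  193.9]]
[[277.50477472 197.96614253]
 [278.06837591 195.4928658 ]]
272 free [155, 157, 153, 129, 100, 92, 109, 111, 112, 110, 111, 112, 102, 87, 113, 115, 111, 112, 112, 110, 111, 109, 114, 104] 
    now  [46, 44, 38, 49, 93, 133, 136, 98, 115, 109, 101, 108, 99, 117, 117, 116, 116, 114, 115, 118, 116, 110, 114, 120]
274 free [156, 156, 159, 149, 120, 122, 96, 114, 111, 112, 109, 102, 100, 106, 79, 115, 112, 112, 111, 109, 110, 114, 113, 111] 
    now  [43, 35, 75, 127, 122, 130, 137, 88, 118, 117, 113, 85, 70, 120, 116, 116, 116, 118, 104, 58, 65, 68, 66, 84]
276 free [154, 156, 160, 146, 121, 122, 79, 114, 113, 111, 112, 112, 121, 114, 70, 112, 109, 109, 111, 111, 112, 111, 112, 115] 
    now  [38, 62, 131, 160, 114, 126, 122, 63, 116, 118, 112, 87, 72, 82, 121, 115, 114, 116, 107, 74, 69, 71, 70, 7
[... 295 characters left out ...]
28, 97, 67, 81, 112, 107, 108, 109, 115, 107, 60, 97, 109, 108, 110, 109, 108] 
    now  [46, 46, 38, 35, 26, 69, 125, 124, 144, 153, 63, 104, 115, 113, 106, 97, 104, 79, 117, 113, 112, 113, 113, 115]
294 free [154, 155, 155, 156, 155, 157, 158, 147, 123, 120, 61, 99, 109, 109, 109, 108, 102, 68, 92, 109, 109, 110, 108, 111] 
    now  [45, 38, 34, 26, 64, 138, 175, 157, 115, 108, 91, 79, 117, 113, 111, 135, 151, 67, 114, 113, 113, 114, 115, 114]
296 free [153, 152, 155, 154, 155, 155, 157, 154, 131, 117, 114, 69, 108, 112, 109, 108, 91, 58, 92, 113, 108, 108, 109, 108] 
    now  [37, 28, 28, 87, 156, 171, 168, 162, 136, 125, 128, 64, 100, 116, 111, 126, 132, 69, 118, 114, 113, 113, 115, 113]
```

```bash
python3 - <<'E'
from st import *
I=np.mean([optics.grab_frame('side').astype(float) for _ in range(4)],0)
g=lambda im:cv2.cvtColor(im.astype(np.uint8),cv2.COLOR_BGR2GRAY).astype(float)
b=g(I);a=g(cv2.imread('pics/side1.png'))
def c(im,x,lo,hi):
    v=np.clip(108-im[lo:hi,x],0,None);return (v*np.arange(lo,hi)).sum()/v.sum()
T=[]
for x in range(272,280):
    nf,ff=c(a,x,200,205),c(a,x,192,197); nn,fn=c(b,x,198,203),c(b,x,194,197)
    T.append([x,nf,ff,nn,fn,nf-nn,fn-ff]);print(np.round(T[-1],2))
print(np.median(T,0))
cv2.imwrite('pics/z7.png',np.vstack([cv2.resize(k[185:210,262:300].astype(np.uint8),(456,300),interpolation=cv2.INTER_CUBIC) for k in (cv2.imread('pics/side1.png'),I)]))
E
```

```text
[272.   200.78 192.67 199.   195.     1.78   2.33]
[273.   200.76 193.32 199.67 195.     1.09   1.68]
[274.   201.54 194.   199.62 195.     1.91   1.  ]
[275.   202.   194.   199.78 195.     2.22   1.  ]
[276.   202.   194.   200.08 195.     1.92   1.  ]
[277.   202.13 194.   200.71 194.98   1.42   0.98]
[278.   202.67 193.91 200.77 195.12   1.89   1.21]
[279.   203.   193.9  201.18 195.31   1.82   1.42]
[275.5        202.         193.95535714 199.93009971 195.
   1.85986842   1.10714286]
```

View pics/z7.png

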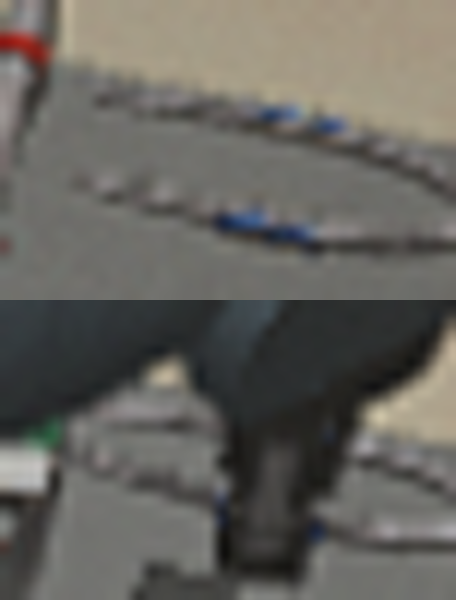

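Top is the free state, bottom is now. The legs closed by about 2.9 px summed at 90 mm from the hinge, which gives a tip gap of about 11–12 mm and agrees with the opening. The gauge is still seated. I'll hold over a second and hand in.

Call:
{"fn": "carry_out", "kwargs": {
  "commands": [
    {"tx":0,"ty":0,"tz":0,"yaw":0},
    {"tx":0,"ty":0,"tz":0,"yaw":0},
    {"tx":0,"ty":0,"tz":0,"yaw":0},
    {"tx":0,"ty":0,"tz":0,"yaw":0},
    {"tx":0,"ty":0,"tz":0,"yaw":0},
    {"tx":0,"ty":0,"tz":0,"yaw":0},
    {"tx":0,"ty":0,"tz":0,"yaw":0},
    {"tx":0,"ty":0,"tz":0,"yaw":0},
    {"tx":0,"ty":0,"tz":0,"yaw":0},
    {"tx":0,"ty":0,"tz":0,"yaw":0}
  ]
}}

```text
time_s: 18.68
eef_pos: [0.5041, -0.0916, 0.1591]
eef_rot: [[-0.133, 0.991, 0.001], [0.991, 0.133, 0.001], [0.001, 0.001, -1.0]]
ft_force: [-1.5, 5.1, 4.4]
finger_gap: 0.0327
finger_force: 5.9
```

Call:
{"fn": "carry_out", "kwargs": {
  "commands": [
    {"tx":0,"ty":0,"tz":0,"yaw":0},
    {"tx":0,"ty":0,"tz":0,"yaw":0},
    {"tx":0,"ty":0,"tz":0,"yaw":0},
    {"tx":0,"ty":0,"tz":0,"yaw":0},
    {"tx":0,"ty":0,"tz":0,"yaw":0}
  ]
}}

```text
time_s: 19.1
eef_pos: [0.5041, -0.0916, 0.1591]
eef_rot: [[-0.133, 0.991, 0.001], [0.991, 0.133, 0.001], [0.001, 0.001, -1.0]]
ft_force: [-0.8, 5.4, 5.4]
finger_gap: 0.0326
finger_force: 5.9
```

```bash
python3 -c "
from bench import ticket
print(ticket.finish_job())"
```

```text
the job is handed in; nothing more can be done
None
```

Job handed in at about 19 s, with no verdict returned: the gauge hangs let go on the bar, and the tweezers are held steady at an estimated 11–13.5 mm tip gap (not measured directly), inside the 9.5–14.5 mm band.

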